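Load the paint tins into the spring-catch crate

ROBOT

A 6-joint arm with a two-finger parallel gripper is mounted at the origin on the work surface. World frame = base frame: x ahead of the robot, y to its left, z up, the work surface at z = 0. Lengths are in m, angles in rad, forces in N, time in s.
With the tool pointing down it reaches from about 0.35 to 1 m from the base axis. Payload 7.1 kg.
Tool frame: the origin (TCP) lies between the finger pads; the fingertips stand 22 mm ahead of it and the grasp point (between the pads) lies 3 mm ahead of it; x points along the fingers, y is the direction in which the jaws open and shut, and the axes are right-handed (so a half turn about x gives the same grasp; the last joint's range is limited). The gripper opens to 85 mm and grips with 20 to 120 N. Pads are 22 mm wide; open, the fingers measure 114 mm over their backs; the gripper's body (76 mm by 85 mm) begins 54 mm behind the grasp point. The pads swing forward as they close: fully open they stand 13 mm farther back than shut.
Start: joints at [1.298, 0.423, 1.63, -0, 1.089, -0.019], TCP at [0.157, 0.605, 0.253] pointing down, gripper open.
Joint ranges: [-3, 3], [-0.9, 2.11], [0.09, 2.58], [-1.31, 4.45], [0.11, 2.69], [-2.54, 2.54]. Speed limits (rad/s): [2.39, 2.39, 3.01, 3.14, 3.14, 3.14].

INTERFACE

Orientations are given as a rotation vector (axis times angle).
In Python, from rig import manip gives the robot as it stands. The module is installed in compiled form; this text tells all that it offers. Calls block until the motion is done:
- manip.move_to(position, orientation): joint-space move of the TCP to a pose.
- manip.servo_line(position, orientation=None, rate=0.15): straight line of the TCP; orientation=None keeps the orientation; rate is the mean speed in m/s.
- manip.set_joints(angles): joint-space move.
- manip.command_gripper(opening, f_grip=None): finger opening in m; f_grip is the grip in N (None keeps the last); returns when the fingers have stopped.
- manip.hold(seconds).
- manip.solve_ik(position, orientation): joint angles nearest the present ones, or None.
- manip.camera(name): name is "side" or "top"; returns a dict with "image" (384x512x3 uint8, red, green, blue), "fx", "fy", "cx", "cy" (pixels), "k1" (the pictures are not rectified: a ray, as slopes to the right and down, at radius r is drawn at 1 + k1 r^2 times it, then the intrinsics apply), "cam_to_world" (4x4, takes a point from camera to world coordinates). Camera axes: x right, y down, z forward; pixel columns grow to the right and rows downward; lengths in m; the calibration is good to about 2 mm. A picture is of the moment at which its call begins. There is no depth.
A pose or a line that the arm cannot do raises manip.IKError and nothing moves.
- manip.sign_off(): hands the job in, once; it reports no verdict.
Readings, each from a call of its own:
- manip.get_time(): time.
- manip.get_joint_positions(): joint angles.
- manip.get_joint_vel(): joint speeds.
- manip.get_tau(): joint torques, N m.
- manip.get_position(): TCP position.
- manip.get_ee_rot(): TCP orientation.
- manip.get_contact_force(): force on the tool from outside, world axes, zero at the start.
- manip.get_torque(): the same for the moment, N m.
- manip.get_width(): finger opening in m.
Only numpy, scipy, OpenCV 4.12 (cv2) and the standard library are available. Lean on these libraries where they do the work, as an engineer would, in place of code of your own. Each camera call takes 0.05 s, during which the arm holds its last target. There are 200 camera calls.

TASK

Slide the red and the yellow paint tin, standing upright all the way, into the crate bays whose tags on the back board have their colour, and push each under the crossbar against its sprung back pad until the catch snaps out behind it and keeps it there. Press gently once the pad bottoms, never tip a tin over, and leave the stored blue tin, the mallet, the brush jar and the punch box where they are.

Things in the scene. Friction and masses are not known exactly. Their poses are not given: they have to be found in the camera images.
- tin_red: Red paint tin, a closed cylinder 90 mm in diameter and 80 mm high (wider than most grippers open), 0.25 to 0.5 kg, plain flat lid; origin at the centre of its underside, z up through the lid. Starts on the table at one side in front of the crate.
- tin_yellow: Yellow paint tin, a closed cylinder 90 mm in diameter and 80 mm high (wider than most grippers open), 0.25 to 0.5 kg, plain flat lid; origin at the centre of its underside, z up through the lid. Starts on the table at the other side.
- tin_blue: Blue paint tin, a closed cylinder 90 mm in diameter and 80 mm high (wider than most grippers open), 0.25 to 0.5 kg, plain flat lid; origin at the centre of its underside, z up through the lid. Already caught in the bay with the blue tag; leave it.
- crate: Light wooden crate fixed to the table, no floor, open above and to the robot: three bays at y = +112, 0, -112 mm (tag colours vary), 96 mm wide, walls 60 mm high, 16 mm thick from 4 mm behind the mouth line. End boards out to y = +-182 mm, x -8 to 142 mm, 75 mm high, with 183 mm posts at the mouth. Origin on the table mid mouth line; x points into the bays, y left, z up.
- crate_bar (a point): Middle of the crossbar's axis: a round bar 16 mm thick, 165 mm above the table, along the crate's y straight over the mouth line. An upright gripper cannot follow a tin all the way: reach under the bar with the tool tilted 25 to 45 degrees, fingertips leading into the bay.
- red_catch_tip (a point): Tip of the catch of the red bay: a light sprung metal flap, 18 to 52 mm high, hinged on the left wall at the mouth line. Free, it leans 50 degrees into the bay, tip 19 mm behind the mouth line and 25 mm left of the bay's middle. A passing tin folds it into the wall; it springs out behind the tin if the fingers there are narrow (closed).
- yellow_catch_tip (a point): Tip of the catch of the yellow bay: a light sprung metal flap, 18 to 52 mm high, hinged on the left wall at the mouth line. Free, it leans 50 degrees into the bay, tip 19 mm behind the mouth line and 25 mm left of the bay's middle. A passing tin folds it into the wall; it springs out behind the tin if the fingers there are narrow (closed).
- bay_red_home (a point): Where the underside centre of the red tin lies when caught in the red-tagged bay: on the table, 54 mm behind the mouth line. x points into the bay, y left, z up. A spring pad at the back (12 to 56 mm high) meets the tin 10 mm before home, pushes back with 2.5 to 4 N (8 to 15 N in all with friction) and bottoms 4 mm past home; a light tin not yet caught creeps back out when let go.
- bay_yellow_home (a point): Where the underside centre of the yellow tin lies when caught in the yellow-tagged bay: on the table, 54 mm behind the mouth line. x points into the bay, y left, z up. A spring pad at the back (12 to 56 mm high) meets the tin 10 mm before home, pushes back with 2.5 to 4 N (8 to 15 N in all with friction) and bottoms 4 mm past home; a light tin not yet caught creeps back out when let go.
- bay_blue_home (a point): Where the underside centre of the blue tin lies when caught in the blue-tagged bay: on the table, 54 mm behind the mouth line. x points into the bay, y left, z up. Taken.
- mallet: Wooden mallet lying on the table at the right, head 62 x 100 x 62 mm centred 110 mm along x from the origin, handle to x = -160 mm, 26 mm wide; origin on the table under the handle. Bystander.
- brush_jar: Glass jar with paint brushes, 72 mm in diameter, 90 mm high, brushes to 175 mm; origin at the centre of its underside. Bystander.
- punch_box: Open cardboard box of steel punches, 100 x 160 x 35 mm (x, y, z); origin at the centre of its underside. Bystander.
Not all that is in view belongs to the job. What is meant by the tin_yellow is not orange, and is the smaller of those in its own colour.

How it is judged:
At the end, for the whole second after the job is handed in: Each of the red, yellow and blue tins stands at rest on the table in the bay with its own colour tag, its centre between 4 mm short of and 8 mm past the home point along the bay and within 8 mm of it across, upright within 0.08 rad, kept there by its catch with nothing touching it (x of tin_red in the frame of bay_red_home between -0.004 and 0.008 m and y of tin_red in the frame of bay_red_home between -0.008 and 0.008 m and height (world z) of each of tin_red, tin_yellow, tin_blue below 0.006 m and angle between each of tin_red, tin_yellow, tin_blue's own z axis and vertical below 0.08 rad and linear speed of each of tin_red, tin_yellow, tin_blue below 0.02 m/s and x of tin_yellow in the frame of bay_yellow_home between -0.004 and 0.008 m and y of tin_yellow in the frame of bay_yellow_home between -0.008 and 0.008 m and x of tin_blue in the frame of bay_blue_home between -0.004 and 0.008 m and y of tin_blue in the frame of bay_blue_home between -0.008 and 0.008 m).
It fails at once if a tin is tipped more than 0.35 rad (angle between any of tin_red, tin_yellow, tin_blue's own z axis and vertical above 0.35 rad).
It fails at once if the red or yellow tin is pushed by the fingers with more than 45 N (contact force between any of tin_red, tin_yellow and the fingers above 45 N).
It fails at once if the stored blue tin is moved more than 15 mm (distance of tin_blue from where it was at the start of the episode above 0.015 m).
It fails at once if the mallet, the brush jar or the punch box is moved more than 30 mm (distance of any of mallet, brush_jar, punch_box from where it was at the start of the episode above 0.03 m).
It also fails if it takes over 72 s, if anything falls off the work surface, if the arm or the gripper's body presses on something with over 40 N, if the wrist force passes 120 N, or if a joint passes its speed limit or range.

## Working session

There is one attempt and no reset: what is moved stays moved. The work goes in short steps, each a Python script; the robot and the scene stay as the last script left them, time stands still between calls to the robot, and variables do not carry over. Pictures are saved under pics/ and viewed, about 8 in all and at most 12, crops included, and the job is handed in when it is done.

```bash
mkdir -p pics; cat > h.py <<'E'
import numpy as np, cv2
from rig import manip
from scipy.spatial.transform import Rotation as R
def snap(n,f):
    c=manip.camera(n); cv2.imwrite(f'pics/{f}.png',c['image'][:,:,::-1]); np.save(f'pics/{f}.npy',c,allow_pickle=True); return c
def load(f): return np.load(f'pics/{f}.npy',allow_pickle=True).item()
def K(c): return np.array([[c['fx'],0,c['cx']],[0,c['fy'],c['cy']],[0,0,1.]]), np.array([c['k1'],0,0,0,0.])
def ray(c,u,v):
    k,d=K(c); p=cv2.undistortPoints(np.array([[[u,v]]],float),k,d)[0,0]
    T=np.array(c['cam_to_world']); return T[:3,3],T[:3,:3]@np.array([p[0],p[1],1.])
def onz(c,u,v,z):
    o,r=ray(c,u,v); return o+r*(z-o[2])/r[2]
def proj(c,P):
    T=np.linalg.inv(np.array(c['cam_to_world'])); k,d=K(c); q=(T[:3,:3]@np.atleast_2d(P).T).T+T[:3,3]
    return cv2.projectPoints(q.reshape(-1,1,3),np.zeros(3),np.zeros(3),k,d)[0].reshape(-1,2)
E
python3 - <<'E'
from h import *
for n in('top','side'):
    c=snap(n,n+'0'); print(n,c['fx'],c['k1'],np.round(c['cam_to_world'],3).tolist())
a=[cv2.imread(f'pics/{n}0.png') for n in('top','side')]
print(manip.get_ee_rot(),manip.get_time())
E
```

```text
top 392.238981254566 -0.024010405533989778 [[0.051, -0.979, 0.199, 0.212], [-0.999, -0.05, 0.013, -0.029], [-0.002, -0.2, -0.98, 1.535], [0.0, 0.0, 0.0, 1.0]]
side 419.5570107736237 0.02162999718658211 [[0.989, -0.118, 0.084, 0.388], [-0.144, -0.736, 0.662, -0.956], [-0.017, -0.667, -0.745, 1.185], [0.0, 0.0, 0.0, 1.0]]
[ 0.1981603   1.5618103  -0.20034898] 0.1
```

View pics/top0.png

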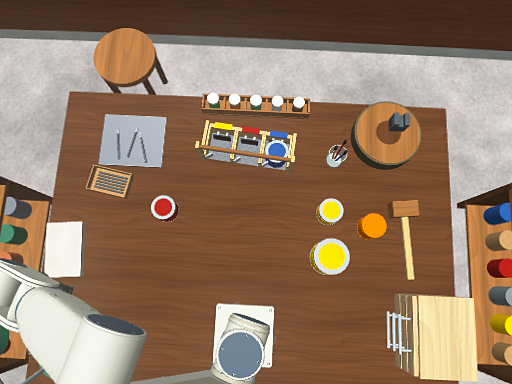

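View pics/side0.png

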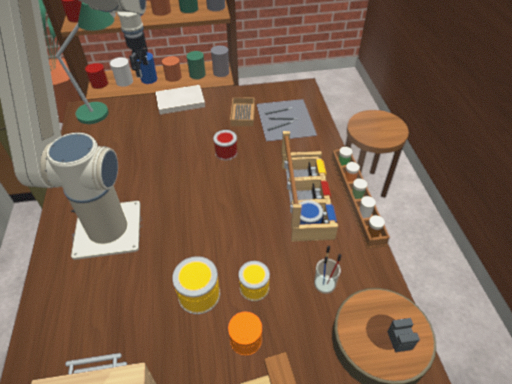

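The top view shows the crate at about (248,145), with tags yellow (left), red (middle) and blue (right). The red tin is at (164,208). Yellow candidates are small yellow (330,211), big yellow (330,257) and orange (373,226). Small yellow fits: it isn't orange and is the smaller of the two yellows. I'll confirm that in an enlarged crop and measure.

```bash
python3 - <<'E'
from h import *
c=load('top0'); s=load('side0')
def blobs(c,z,rng,name):
    h=cv2.cvtColor(c['image'],cv2.COLOR_RGB2HSV); m=np.zeros(h.shape[:2],np.uint8)
    for lo,hi in rng: m|=cv2.inRange(h,lo,hi)
    n,l,st,ce=cv2.connectedComponentsWithStats(m)
    for i in range(1,n):
        if st[i,4]>40:
            cn=cv2.findContours((l==i).astype(np.uint8),0,2)[0][0]; (x,y),r=cv2.minEnclosingCircle(cn)
            print(name,st[i].tolist(),ce[i].round(1),'lid z',onz(c,*ce[i],z).round(4)[:2],'r',round(r,1))
for c_,nm in((c,'top'),(s,'side')):
    blobs(c_,.08,[((22,150,120),(35,255,255))],nm+' yel'); blobs(c_,.08,[((0,180,90),(5,255,255)),((174,180,90),(180,255,255))],nm+' red'); blobs(c_,.08,[((105,150,90),(120,255,255))],nm+' blue')
a=cv2.resize(cv2.cvtColor(c['image'],4)[110:180,190:305],None,fx=5,fy=5,interpolation=2)
b=cv2.resize(cv2.cvtColor(c['image'],4)[190:285,300:395],None,fx=2.2,fy=2.2,interpolation=2)
d=cv2.resize(cv2.cvtColor(s['image'],4)[125:245,275:345],None,fx=4.1,fy=4.1,interpolation=2)
d=cv2.rotate(d,cv2.ROTATE_90_COUNTERCLOCKWISE)
cv2.imwrite('pics/cratetop.png',a)
o=np.zeros((a.shape[0]+b.shape[0],800,3),np.uint8); o[:a.shape[0],:a.shape[1]]=a; o[:b.shape[0],800-b.shape[1]:]=b; 
dd=d[:o.shape[0]-a.shape[0]]; d=cv2.resize(d,None,fx=dd.shape[0]/d.shape[0],fy=dd.shape[0]/d.shape[0]); o[a.shape[0]:a.shape[0]+d.shape[0],:d.shape[1]]=d
cv2.imwrite('pics/crop1.png',o); print(o.shape,d.shape)
E
```

```text
top yel [214, 122, 18, 8, 98] [222.7 125.7] lid z [0.7887 0.1219] r 8.9
top yel [323, 202, 17, 17, 240] [331.1 209.9] lid z [ 0.4742 -0.3076] r 8.9
top yel [319, 243, 26, 26, 541] [331.4 255.8] lid z [ 0.3031 -0.3108] r 13.3
top yel [310, 244, 8, 24, 56] [312.5 255.9] lid z [ 0.2993 -0.2416] r 11.6
top yel [490, 314, 22, 22, 312] [502.  322.4] lid z [ 0.0951 -0.9282] r 13.2
top red [242, 126, 18, 8, 96] [250.5 129.8] lid z [0.7773 0.012 ] r 8.7
top red [155, 199, 17, 17, 219] [162.8 206.5] lid z [0.4548 0.3262] r 8.4
top red [487, 259, 25, 19, 304] [502.1 266.4] lid z [ 0.2947 -0.9423] r 13.5
top blue [270, 131, 18, 7, 92] [278.3 133.9] lid z [ 0.7656 -0.0978] r 8.6
top blue [269, 143, 17, 14, 180] [276.8 149.5] lid z [ 0.7016 -0.0942] r 8.3
top blue [484, 203, 27, 18, 263] [500. 211.] lid z [ 0.5024 -0.9492] r 14.4
side yel [317, 159, 8, 14, 83] [320.4 165.7] lid z [0.7899 0.1082] r 7.4
side yel [179, 262, 32, 28, 686] [194.4 275.5] lid z [ 0.2996 -0.2849] r 15.9
side yel [244, 265, 21, 19, 309] [253.7 273.9] lid z [ 0.476 -0.307] r 10.4
side yel [178, 282, 41, 30, 514] [200.1 300.4] lid z [ 0.3113 -0.3689] r 20.7
side yel [240, 284, 28, 15, 220] [254.  291.9] lid z [ 0.4681 -0.3659] r 13.8
side red [85, 64, 22, 24, 313] [96.1 74.2] lid z [-0.0984  0.8728] r 13.5
side red [218, 134, 14, 8, 89] [224.7 137.3] lid z [0.4549 0.3254] r 6.6
side red [215, 144, 21, 14, 145] [225.8 151. ] lid z [0.4508 0.2453] r 10.3
side red [322, 182, 8, 13, 80] [325.3 188. ] lid z [ 0.7786 -0.0035] r 6.9
side blue [147, 53, 9, 28, 93] [151.4  65.5] lid z [0.1596 0.9063] r 13.9
side blue [142, 65, 8, 18, 47] [145.1  75. ] lid z [0.131  0.8282] r 9.2
side blue [302, 204, 16, 13, 165] [309.4 210.4] lid z [ 0.6991 -0.0939] r 7.9
side blue [327, 206, 8, 13, 77] [330.3 212.1] lid z [ 0.7665 -0.1121] r 6.9
(559, 800, 3) (209, 358, 3)
```

View pics/crop1.png

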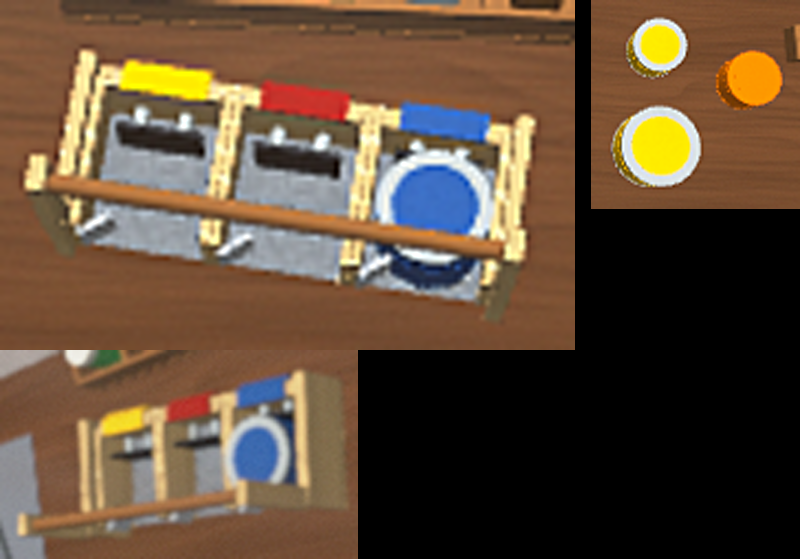

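The crop confirms it: the small yellow tin (331,210) is the plain yellow one and the smaller of the two. The big yellow and the orange stay. Tags left to right are yellow, red, blue. Next: crate pose and reachability.

```bash
cat >> h.py <<'E'
def tool(yaw,tilt):  # fingers lean toward yaw dir by tilt from straight down; jaws across it
    f=np.array([np.cos(yaw),np.sin(yaw),0]); x=f*np.sin(tilt)-np.array([0,0,np.cos(tilt)])
    y=np.array([-f[1],f[0],0]); return R.from_matrix(np.stack([x,y,np.cross(x,y)],1)),R.from_matrix(np.stack([x,-y,np.cross(x,-y)],1))
E
python3 - <<'E'
from h import *
t=load('top0');s=load('side0')
def tri(a,b):
    (o1,r1),(o2,r2)=ray(t,*a),ray(s,*b); A=np.stack([r1,-r2],1); k=np.linalg.lstsq(A,o2-o1,rcond=None)[0]; p,q=o1+k[0]*r1,o2+k[1]*r2
    return ((p+q)/2).round(4),np.linalg.norm(p-q).round(4)
for n,a,b in(('ytag',(222.7,125.7),(320.4,165.7)),('rtag',(250.5,129.8),(325.3,188)),('btag',(278.3,133.9),(330.3,212.1)),('blue',(276.8,149.5),(309.4,210.4)),('red',(162.8,206.5),(224.7,137.3)),('yel',(331.1,209.9),(253.7,273.9))): print(n,*tri(a,b))
print('bar',onz(t,200,146.6,.165),onz(t,290,159.6,.165))
# bar brown edges in top image by profile through gray floor
# 3-tag yaw with height from triangulation
z=tri((250.5,129.8),(325.3,188))[0][2]
P=[onz(t,*p,z)[:2] for p in((222.7,125.7),(278.3,133.9))]; d=P[0]-P[1]; print('yaw',np.arctan2(-d[0],d[1]),np.linalg.norm(d),z)
q0=manip.get_joint_positions()
yaw=np.arctan2(-d[0],d[1]); ex=np.array([np.cos(yaw),np.sin(yaw)]); ey=np.array([-ex[1],ex[0]])
C=np.array([.7005,-.094])-.054*ex+.112*ey; print('C',C,C+.165*ey,C-.165*ey)
for pt in((-.03,0),(.0,0),(-.3,0),(-.03,.112),(0,.112),(-.3,.112)):
  p=C+pt[0]*ex+pt[1]*ey
  for tl in(35,40,45):
    print(pt,tl,[manip.solve_ik([*p,.05],o.as_rotvec()) is not None for o in tool(yaw,np.radians(tl))])
E
```

```text
ytag [0.7956 0.1237 0.0638] 0.0006
rtag [0.7847 0.0124 0.0617] 0.0007
btag [ 0.7725 -0.0986  0.0622] 0.0
blue [ 0.6999 -0.0944  0.081 ] 0.0024
red [0.4551 0.3265 0.0793] 0.0
yel [ 0.4751 -0.3075  0.0805] 0.0019
bar [0.6698259  0.19085976 0.165     ] [ 0.63688614 -0.13999344  0.165     ]
yaw -0.1045095247541286 0.22377943454199173 0.0617
C [0.6584784  0.02302216] [0.6756911  0.18712189] [ 0.6412657  -0.14107758]
(-0.03, 0) 35 [True, True]
(-0.03, 0) 40 [True, True]
(-0.03, 0) 45 [True, True]
(0.0, 0) 35 [True, True]
(0.0, 0) 40 [True, True]
(0.0, 0) 45 [True, True]
(-0.3, 0) 35 [False, False]
(-0.3, 0) 40 [False, False]
(-0.3, 0) 45 [False, False]
(-0.03, 0.112) 35 [True, True]
(-0.03, 0.112) 40 [True, True]
(-0.03, 0.112) 45 [True, True]
(0, 0.112) 35 [True, True]
(0, 0.112) 40 [True, True]
(0, 0.112) 45 [True, True]
(-0.3, 0.112) 35 [True, True]
(-0.3, 0.112) 40 [True, True]
(-0.3, 0.112) 45 [True, True]
```

```bash
cat >> h.py <<'E'
YAW=-.1045; EX=np.array([np.cos(YAW),np.sin(YAW)]); EY=np.array([-EX[1],EX[0]])
C=np.array([.6584,.0230])-.0015*EX+.0015*EY
w2=lambda a,b: C+a*EX+b*EY
def cr(p): d=np.asarray(p)[:2]-C; return np.array([d@EX,d@EY])
def pick(p,yaw,tilt):
    q=np.array(manip.get_joint_positions()); best=None
    for o in tool(yaw,tilt):
        j=manip.solve_ik(p,o.as_rotvec())
        if j is not None and (best is None or abs(np.array(j)-q).max()<best[0]): best=(abs(np.array(j)-q).max(),o.as_rotvec())
    if best is None: raise Exception(f'no ik {p}')
    return best[1]
def lid(c,col,near=None,z=.08):
    h=cv2.cvtColor(c['image'],cv2.COLOR_RGB2HSV)
    m=cv2.inRange(h,(22,150,120),(35,255,255)) if col=='y' else cv2.inRange(h,(0,180,90),(5,255,255))|cv2.inRange(h,(174,180,90),(180,255,255))
    n,l,st,ce=cv2.connectedComponentsWithStats(m); out=[]
    for i in range(1,n):
        if st[i,4]>40:
            p=onz(c,*ce[i],z)[:2]
            if near is None or np.linalg.norm(p-near)<.09: out.append((p.round(4),st[i,4],cr(p).round(4)))
    return out
def status(t=''):
    print(t,'t',round(manip.get_time(),2),'p',np.round(manip.get_position(),4),'F',np.round(manip.get_contact_force(),1),'w',round(manip.get_width(),4))
def sweep(a,b,gap=.0445,z=.035,over=0.):
    a,b=np.array(a),np.array(b); u=(b-a)/np.linalg.norm(b-a); yaw=np.arctan2(u[1],u[0])
    p=a-u*(gap+.03); o=pick([*p,.2],yaw,0); manip.move_to([*p,.2],o); status('above')
    manip.servo_line([*p,z],rate=.15); manip.servo_line([*(a-u*(gap-.004)),z],rate=.08); status('touch')
    manip.servo_line([*(b-u*(gap-over)),z],rate=.11); status('pushed')
    manip.servo_line([*(b-u*(gap+.03)),z],rate=.15); manip.servo_line([*(b-u*(gap+.03)),.2],rate=.25); status('up')
E
python3 - <<'E'
from h import *
manip.command_gripper(.06)
sweep([.455,.326],w2(-.13,0))
c=snap('top','t1'); snap('side','s1'); print(lid(c,'r'),lid(load('s1'),'r'))
E
```

```text
above t 1.8 p [0.4363 0.3991 0.2002] F [-0.8 -0.3  0.4] w 0.06
touch t 3.62 p [0.4452 0.3646 0.035 ] F [-0.2 -0.1  0.1] w 0.0599
pushed t 6.43 p [0.5168 0.0816 0.035 ] F [-0.1  1.   0.1] w 0.0602
up t 7.59 p [0.5088 0.11   0.1991] F [-1.2 -0.5 -0.5] w 0.0597
[(array([0.7773, 0.012 ]), np.int32(96), array([ 0.1209, -0.    ])), (array([0.5309, 0.0268]), np.int32(220), array([-0.1257, -0.0111])), (array([ 0.2948, -0.9433]), np.int32(296), array([-0.2593, -1.0005]))] [(array([ 0.7789, -0.0038]), np.int32(80), array([ 0.1242, -0.0156])), (array([0.5306, 0.0266]), np.int32(146), array([-0.1259, -0.0113])), (array([ 0.524, -0.044]), np.int32(166), array([-0.1251, -0.0821]))]
```

```bash
cat >> h.py <<'E'
TL=np.radians(40)
def store_cradle(tin,by,z=.045,gap=.051,endx=0.):
    "tin: crate coords; push with open fingers until tin at the mouth"
    p=[*w2(tin[0]-gap-.03,tin[1]),.2]; o=pick(p,YAW,TL); manip.move_to(p,o)
    manip.servo_line([*p[:2],z],rate=.15)
    manip.servo_line([*w2(tin[0]-gap,tin[1]),z],rate=.08); status('touch')
    manip.servo_line([*w2(-.03-gap,by),z],rate=.08)
    manip.servo_line([*w2(endx-gap,by),z],rate=.06); status('mouth')
    manip.servo_line([*w2(endx-gap-.04,by),z],rate=.15); manip.command_gripper(0.); status('closed')
def store_push(by,z=.045,gap=.0676,off=-.003,start=.040):
    manip.servo_line([*w2(-.02-gap,by+off),z],rate=.12); status('near')
    x=start
    manip.servo_line([*w2(x-gap,by+off),z],rate=.05); status('x %.4f'%x)
    while x<.068:
        x+=.001; manip.servo_line([*w2(x-gap,by+off),z],rate=.02)
        F=np.array(manip.get_contact_force()); f=-F[:2]@EX; print(round(x,4),round(f,1),F.round(1))
        if f>19: break
E
python3 - <<'E'
from h import *
store_cradle((-.1257,-.010),0.)
c=snap('top','t2');snap('side','s2'); print(lid(c,'r',w2(0,0)),lid(load('s2'),'r',w2(0,0)))
cv2.imwrite('pics/v2.png',cv2.resize(cv2.cvtColor(c['image'],4)[100:210,180:320],None,fx=5,fy=5,interpolation=2))
E
```

```text
touch t 13.24 p [0.4803 0.033  0.0452] F [-0.7  0.5 -0.6] w 0.0601
mouth t 15.24 p [0.6069 0.0299 0.0452] F [0.2 1.2 0.3] w 0.0602
closed t 16.26 p [0.5666 0.0341 0.045 ] F [-0.8 -0.5  1. ] w -0.0007
[(array([0.6511, 0.023 ]), np.int32(155), array([-0.0058, -0.0023]))] [(array([0.6453, 0.024 ]), np.int32(65), array([-0.0116, -0.0019]))]
```

View pics/v2.png

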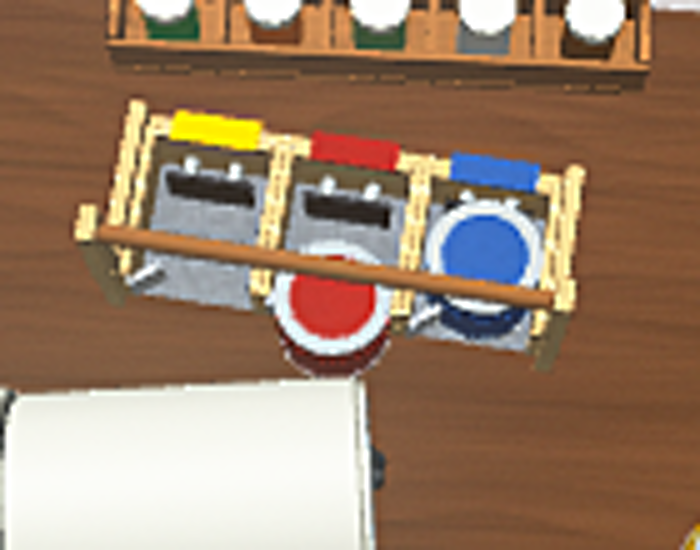

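The red lid, at crop (333,295), sits centred in the mouth of the middle bay, partly under the bar. Next is the closed-finger push.

```bash
python3 - <<'E'
from h import *
store_push(0.)
c=snap('top','t3');snap('side','s3'); status()
E
```

```text
near t 16.61 p [0.57   0.0306 0.0451] F [-0.5  0.4  0.2] w -0.0004
x 0.0400 t 17.96 p [0.6295 0.0245 0.0452] F [ 0.8 -0.   0. ] w -0.0
0.041 2.4 [-2.5 -0.3  1. ]
0.042 3.3 [-3.3  0.4  0.3]
0.043 3.8 [-3.8 -0.4  1.5]
0.044 5.3 [-5.3  0.6  3.5]
0.045 5.5 [-5.4  1.3  3.6]
0.046 5.3 [-5.2  2.   2.3]
0.047 5.7 [-5.6  0.8  4.2]
0.048 6.6 [-6.5  0.7  2.6]
0.049 7.5 [-7.4  0.9  2.6]
0.05 6.8 [-6.7  1.   3.2]
0.051 6.8 [-6.7  0.9  3.9]
0.052 6.7 [-6.6  1.1  2.7]
0.053 7.3 [-7.3  0.9  3.7]
0.054 7.0 [-7.   0.9  2.9]
0.055 5.3 [-5.2  0.9  3.4]
0.056 6.7 [-6.6  1.3  3.6]
0.057 6.2 [-6.2  0.4  3.8]
0.058 7.4 [-7.3  1.5  5.2]
0.059 10.4 [-10.3   1.5   5.9]
0.06 14.2 [-14.1   1.6  10. ]
0.061 16.8 [-16.6   2.9   8.4]
0.062 20.9 [-20.7   3.3  12.9]
 t 23.56 p [0.6467 0.0227 0.0433] F [-20.7   2.6  12.2] w -0.0002
```

```bash
python3 - <<'E'
from h import *
manip.servo_line([*w2(-.16,0.),.045],rate=.12); p=manip.get_position(); manip.servo_line([p[0],p[1],.2],rate=.25)
c=snap('top','t4');s=snap('side','s4'); print(lid(c,'r',w2(.054,0)),lid(s,'r',w2(.054,0))); status()
a=cv2.resize(cv2.cvtColor(c['image'],4)[115:175,195:300],None,fx=5,fy=5,interpolation=2)
b=cv2.resize(cv2.cvtColor(s['image'],4)[130:240,280:340],None,fx=2.7,fy=2.7,interpolation=2)
o=np.zeros((300,700,3),np.uint8);o[:,:525]=a;o[:b.shape[0],530:530+b.shape[1]]=b;cv2.imwrite('pics/v4.png',o)
E
```

```text
[(array([0.7773, 0.012 ]), np.int32(96), array([ 0.1209, -0.    ])), (array([0.7122, 0.0166]), np.int32(178), array([ 0.0557, -0.0023]))] [(array([0.7096, 0.0171]), np.int32(131), array([ 0.053, -0.002])), (array([ 0.7783, -0.0029]), np.int32(81), array([ 0.1235, -0.0148]))]
 t 26.85 p [0.4987 0.0413 0.1998] F [-0.6  0.3 -0.3] w 0.0002
```

View pics/v4.png

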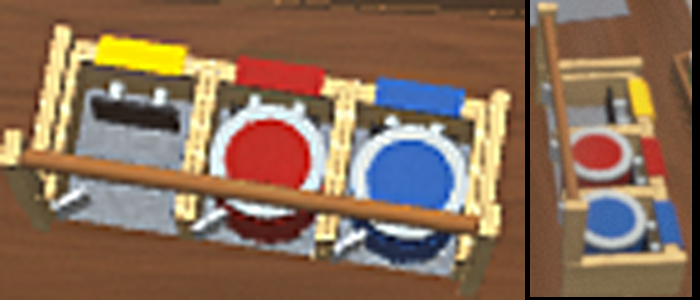

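Red is caught: its catch flap is out behind it at (210,218), and the tin measures about 54 mm deep and 2 mm off centre. Now the yellow tin.

```bash
python3 - <<'E'
from h import *
c=load('t4'); h=cv2.cvtColor(c['image'],cv2.COLOR_RGB2HSV); m=cv2.inRange(h,(8,200,180),(18,255,255)); m[:,:340]=0; m[:,395:]=0
u,v=np.argwhere(m>0).mean(0)[::-1]; print('orange',onz(c,u,v,.08)[:2])
y=[l for l in lid(c,'y',np.array([.475,-.3075]))]; print(y)
p=y[0][0]; a=p; b=w2(-.13,.108)
d=(b-a)/np.linalg.norm(b-a); print('app',a-d*.0745, np.linalg.norm(a-d*.0745-onz(c,u,v,.08)[:2]))
manip.command_gripper(.06)
sweep(a,b,gap=.052)
c=snap('top','t5');s=snap('side','s5'); print(lid(c,'y',b),lid(s,'y',b))
E
```

```text
orange [ 0.42445683 -0.46689486]
[(array([ 0.4742, -0.3076]), np.int32(240), array([-0.1472, -0.3495]))]
app [ 0.46364917 -0.3813491 ] 0.09409631902999967
above t 30.91 p [ 0.4627 -0.3885  0.2   ] F [ 0.4 -0.3 -0. ] w 0.0601
touch t 32.73 p [ 0.4676 -0.3546  0.0351] F [0.3 0.1 0.4] w 0.0601
pushed t 37.01 p [0.5317 0.094  0.035 ] F [-0.5 -2.2 -0.4] w 0.06
up t 38.17 p [0.5267 0.0647 0.1991] F [ 0.3 -0.2  0.4] w 0.0597
[] [(array([0.5396, 0.1464]), np.int32(154), array([-0.1295,  0.1088])), (array([0.5291, 0.071 ]), np.int32(222), array([-0.1321,  0.0328]))]
```

```bash
python3 - <<'E'
from h import *
store_cradle((-.1295,.109),.111)
c=snap('top','t6');s=snap('side','s6'); print(lid(c,'y',w2(0,.11)),lid(s,'y',w2(0,.11)))
E
```

```text
Traceback (most recent call last):
  File "h.py", line 50, in store_cradle
    p=[*w2(tin[0]-gap-.03,tin[1]),.2]; o=pick(p,YAW,TL); manip.move_to(p,o)
                                         ~~~~^^^^^^^^^^
  File "h.py", line 28, in pick
    if best is None: raise Exception(f'no ik {p}')
                     ^^^^^^^^^^^^^^^^^^^^^^^^^^^^^
Exception: no ik [np.float64(0.45908273848807796), np.float64(0.1550109058501914), 0.2]
```

```bash
python3 - <<'E'
from h import *
for m in(.03,.022,.015,.01):
  print(m,[(z,[manip.solve_ik([*w2(-.1295-.051-m,.109),z],o.as_rotvec()) is not None for o in tool(YAW,TL)]) for z in(.2,.17,.14,.11,.08,.045)])
for t in (25,30,35): print(t,[(z,[manip.solve_ik([*w2(-.1295-.051-.03,.109),z],o.as_rotvec()) is not None for o in tool(YAW,np.radians(t))]) for z in(.2,.14,.08,.045)])
E
```

```text
0.03 [(0.2, [False, False]), (0.17, [True, True]), (0.14, [True, True]), (0.11, [True, True]), (0.08, [True, True]), (0.045, [True, True])]
0.022 [(0.2, [False, False]), (0.17, [True, True]), (0.14, [True, True]), (0.11, [True, True]), (0.08, [True, True]), (0.045, [True, True])]
0.015 [(0.2, [False, False]), (0.17, [True, True]), (0.14, [True, True]), (0.11, [True, True]), (0.08, [True, True]), (0.045, [True, True])]
0.01 [(0.2, [False, False]), (0.17, [True, True]), (0.14, [True, True]), (0.11, [True, True]), (0.08, [True, True]), (0.045, [True, True])]
25 [(0.2, [True, False]), (0.14, [True, False]), (0.08, [False, False]), (0.045, [True, True])]
30 [(0.2, [True, False]), (0.14, [False, False]), (0.08, [True, True]), (0.045, [True, True])]
35 [(0.2, [True, False]), (0.14, [False, False]), (0.08, [True, True]), (0.045, [True, True])]
```

```bash
sed -i '/^def store_cradle/,/^def store_push/s/,\.2\]; o=pick/,.165]; o=pick/' h.py; python3 - <<'E'
from h import *
p=[*w2(-.1295-.081,.109),.165]; print(np.round(manip.get_joint_positions(),2), np.round(manip.solve_ik(p,pick(p,YAW,TL)),2))
store_cradle((-.1295,.109),.111)
c=snap('top','t6');s=snap('side','s6'); print(lid(c,'y',w2(0,.11)),lid(s,'y',w2(0,.11)))
E
```

```text
[0.1  0.36 1.88 0.   0.9  0.24] [0.52 0.32 2.35 4.41 0.4  0.83]
touch t 43.4 p [0.4894 0.1516 0.0453] F [-0.8 -0.1 -0.1] w 0.0599
mouth t 45.44 p [0.6186 0.1407 0.045 ] F [-0.7  3.9 -1.6] w 0.06
closed t 46.46 p [0.5782 0.1445 0.045 ] F [-0.4 -0.1 -0.1] w 0.0002
[(array([0.6612, 0.1353]), np.int32(168), array([-0.0074,  0.1105])), (array([0.6166, 0.1205]), np.int32(61), array([-0.0502,  0.0911]))] [(array([0.656 , 0.1356]), np.int32(78), array([-0.0127,  0.1103])), (array([0.6337, 0.0659]), np.int32(114), array([-0.0275,  0.0386]))]
```

```bash
python3 - <<'E'
from h import *
store_push(.111)
manip.servo_line([*w2(-.14,.111),.045],rate=.12); status()
c=snap('top','t7');s=snap('side','s7'); print(lid(c,'y',w2(.054,.112)),lid(s,'y',w2(.054,.112)),lid(c,'r',w2(.054,0)))
a=cv2.resize(cv2.cvtColor(c['image'],4)[115:175,195:300],None,fx=5,fy=5,interpolation=2)
b=cv2.resize(cv2.cvtColor(s['image'],4)[130:240,280:340],None,fx=2.7,fy=2.7,interpolation=2)
o=np.zeros((300,700,3),np.uint8);o[:,:525]=a;o[:b.shape[0],530:530+b.shape[1]]=b;cv2.imwrite('pics/v7.png',o)
E
```

```text
near t 46.81 p [0.5815 0.141  0.0451] F [ 0.1 -0.7 -0.3] w 0.0
x 0.0400 t 48.16 p [0.6409 0.1349 0.045 ] F [-1.1 -0.6 -0.3] w 0.0001
0.041 3.2 [-3.2 -0.  -0.5]
0.042 2.4 [-2.4  0.5 -1. ]
0.043 2.6 [-2.6 -0.3 -0.8]
0.044 4.9 [-4.9  0.6  1.7]
0.045 6.4 [-6.3  1.3  2. ]
0.046 7.0 [-6.8  2.1  2.5]
0.047 7.6 [-7.5  0.9  3.3]
0.048 6.5 [-6.5  0.4  3.1]
0.049 7.4 [-7.3  0.8  3.2]
0.05 7.3 [-7.2  1.4  3.3]
0.051 7.1 [-7.   0.6  3. ]
0.052 8.1 [-8.   1.6  3.9]
0.053 7.5 [-7.5  0.5  2.9]
0.054 7.5 [-7.4  0.9  4.2]
0.055 6.4 [-6.4  0.3  4.1]
0.056 7.9 [-7.8  1.4  3.5]
0.057 7.9 [-7.8  2.   4.4]
0.058 7.8 [-7.8  0.5  3. ]
0.059 11.6 [-11.5   1.3   7.3]
0.06 17.1 [-16.9   2.5  12.6]
0.061 18.5 [-18.4   2.6   9.2]
0.062 23.5 [-23.3   2.8  13.9]
 t 54.92 p [0.5304 0.1498 0.0453] F [ 0.8 -0.2  0.7] w 0.0002
[(array([0.7887, 0.1219]), np.int32(98), array([0.1207, 0.1104])), (array([0.7241, 0.1283]), np.int32(182), array([0.0559, 0.1101])), (array([0.6649, 0.1186]), np.int32(53), array([-0.002 ,  0.0942]))] [(array([0.7198, 0.129 ]), np.int32(150), array([0.0515, 0.1103])), (array([0.79  , 0.1082]), np.int32(80), array([0.1235, 0.097 ]))] [(array([0.7773, 0.012 ]), np.int32(96), array([ 0.1209, -0.    ])), (array([0.7121, 0.0167]), np.int32(177), array([ 0.0556, -0.0022]))]
```

View pics/v7.png

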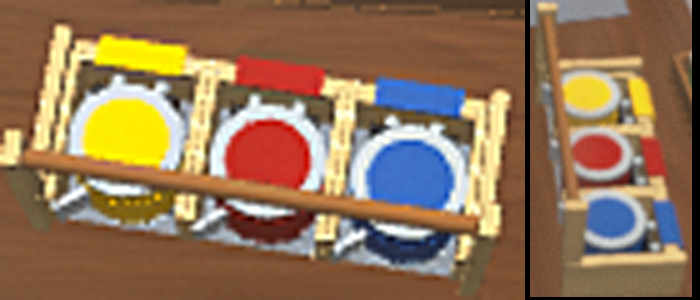

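All three tins stand in their own bays with the catches out, at (70,205), (210,218) and (350,240). The fingers are clear, so I'm handing in.

```bash
python3 - <<'E'
from h import *
manip.hold(.5); c=snap('top','t8'); print(lid(c,'y',w2(.054,.112)),lid(c,'r',w2(.054,0)),manip.get_time()); manip.sign_off()
E
```

```text
[(array([0.7887, 0.1219]), np.int32(98), array([0.1207, 0.1104])), (array([0.7241, 0.1283]), np.int32(182), array([0.0559, 0.1101])), (array([0.6654, 0.1187]), np.int32(51), array([-0.0015,  0.0944]))] [(array([0.7773, 0.012 ]), np.int32(96), array([ 0.1209, -0.    ])), (array([0.7122, 0.0166]), np.int32(178), array([ 0.0557, -0.0023]))] 55.575
the job is handed in; nothing more can be done
```

I pushed the red and the small yellow tin to their bay mouths with partly open fingers. I then closed the fingers, tilted the tool 40° under the crossbar, and pressed each tin in until its pad bottomed. The force reading along the bay peaked at about 21 N for red and 23.5 N for yellow. I handed the job in at 55.6 s; no verdict was reported.

**Last checks:** the final pictures show both tins upright in their own bays with the catches out behind them, and the blue tin still in its bay. Both tins kept their positions for the half second before hand-in.

| Tin | Depth, top view | Depth, side view | Sideways from bay middle |
|---|---|---|---|
| Red (home 54 mm) | 55.7 mm | 53.0 mm | about 2 mm |
| Yellow (home 54 mm) | 55.9 mm | 51.5 mm | about 2 mm |

**Disagreements:**
- The two views differ by 3 to 4 mm in depth because the crossbar hides part of each lid, but both readings are within tolerance.
- My crate estimates from the tags, the blue tin and the bar differed by a few mm, so the depths carry that uncertainty too.
- One approach pose had no arm solution, so I came in lower; nothing moved on the failed try.
- I did not measure the mallet, jar or punch box again at the end, but the arm was kept clear of them.

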